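Find the full pin tin by its weight

ROBOT

A 6-joint arm with a two-finger parallel gripper is mounted at the origin on the work surface; the furniture and walls round the work are solid. World frame = base frame: x ahead of the robot, y to its left, z up, the work surface at z = 0. Lengths are in m, angles in rad, forces in N, time in s.
With the tool pointing down it reaches from about 0.35 to 1 m from the base axis. Payload 7.1 kg.
Tool frame: the origin (TCP) lies at the very end of the fingers, on their centre line; the grasp point (between the pads) lies 19 mm behind it (bot.pinch_z is the z of the grasp point in the tool frame, in m); z points along the fingers, y is the line along which they close (so a half turn about z gives the same grasp; the last joint's range is limited). The gripper opens to 85 mm and grips with 20 to 120 N. Pads are 22 mm wide; open, the fingers measure 114 mm over their backs; the gripper's body (76 mm by 85 mm) begins 54 mm behind the grasp point. The pads swing forward as they close: fully open they stand 13 mm farther back than shut.
Start: joints at [-1.269, 0.423, 1.63, -0, 1.089, -0.019], TCP at [0.197, -0.593, 0.231] pointing down, gripper open.
Joint ranges: [-3, 3], [-0.9, 2.11], [0.09, 2.58], [-1.31, 4.45], [0.11, 2.69], [-2.54, 2.54]. Speed limits (rad/s): [2.39, 2.39, 3.01, 3.14, 3.14, 3.14].

INTERFACE

Orientations are given as a unit quaternion [w, x, y, z].
In Python, from bench import bot, optics gives the robot as it stands. The module is installed in compiled form; this text tells all that it offers.
- The arm moves only by the tool send_rows, never from a script. Its argument "plan" is a list that holds one entry, the list of rows, each a list of 7 numbers: the turn, a rotation vector about the world's x, y, z in rad, then the shift along the world's x, y, z in cm, then the gripper's target within -1 to 1 (fully open at 1, half-way at 0, shut at -1). A call has 1 to 8 rows; each row is the pose to reach, as a shift and turn from the pose commanded when the call began; what a row does not reach only later rows make up. A row lasts 1/12 s, in which the tool goes at most 41.7 mm and 7.16 degrees, less where a joint would pass 70% of its speed; a pose out of reach is approached as far as the arm can. A call with a gripper value outside its range is refused whole. The fingers move at their own pace and stop on an object; "squeeze" is the grip in N (left out, the last holds). Time passes only in rows, so rows that repeat a pose let the fingers close. It gives the time, the measured TCP pose, the force, the opening and the grip force at its end, in the units of the state.
- bot.read_state(): the state, without advancing time (a new reading comes with each control period).
- optics.get_image(name): name is "scene" or "side" or "wrist"; returns a dict with "img" (420x560x3 uint8, red, green, blue), "range_z" (420x560 float32, m along the optical axis (not along the pixel's ray), 0 where there is no reading), "vertical_fov" (degrees; the focal length in pixels is half the picture's height over the tangent of half this angle, whatever the lens; pixels are square), "cx", "cy" (the principal point, pixels), "R" (3x3) and "t" (3): a world point X has camera coordinates R X + t. Camera axes: x right, y down, z forward; pixel columns grow to the right and rows downward; lengths in m; the calibration is good to about 2 mm. A picture is of the moment at which its call begins.
- bot.finish_job(): hands the job in; it is judged then, once.
Trained networks look in the newest picture that a camera, given by its name, has taken for a name from the list of things; names that differ only in an ending like _2 or _b are one class to them, and where a whole thing is asked for, a point or a joint stands for the part that bears it (a point fixed in the world has none). Each returns a list of dicts, best first, with "score" (0 to 1); they miss things now and then, are a little off and sometimes report something else, mostly with a low value. They report only what shows in the picture. A call takes as long as a camera call. They do not tell look-alikes from the thing itself.
- optics.silhouettes(camera, name): "pixels" (420x560 bool, what is visible of it) and "xy" ([column, row] in pixels, amid what is visible of it).
- optics.spot_point(camera, name): "xy" ([column, row] in pixels: a listed point, or the origin of a listed thing).
The state is a dict: "time": time; "q": joint angles; "qd": joint speeds; "tau": joint torques, N m; "eef_pos": TCP position; "tcp_rot": TCP orientation; "ft_force": force on the tool from outside, world axes, zero at the start; "wrist_torque": the same for the moment, N m; "finger_gap": opening from 0.0 (shut) to 1.0 (fully open); "gripper_force": force on a finger pad.
Only numpy, scipy, OpenCV 4.12 (cv2) and the standard library are available. Lean on these libraries where they do the work, as an engineer would, in place of code of your own. Each camera call takes 0.05 s, during which the arm holds its last target. There are 200 camera calls.

TASK

Three identical closed tins of drawing pins stand on the desk; one is still full and clearly heavier than the other two, which only lifting can tell. Stand the two lighter tins upright inside the shallow wooden tray for refilling, then pick up the full one and finish while still holding it up in the gripper, upright, still, and with its underside at least 10 cm above the desk. Do not drop or tip over any tin, and leave the ink bottle and the hand stamp where they are.

Things in the scene. Friction and masses are not known exactly. Their poses are not given: they have to be found in the camera images.
- tin_a: closed cylindrical tin, green with a paper band and a brass-coloured lid, 56 mm in diameter, 70 mm high; origin at the centre of its underside, z up along its axis. All three tins look the same. The full tin weighs between 0.55 and 0.75 kg, the other two between 0.15 and 0.37 kg each; where the full one stands changes from start to start. They stand in a row along y, centres at least 10 cm apart
- tin_b: closed tin, same look, size and origin as tin_a; see there for the weights
- tin_c: closed tin, same look, size and origin as tin_a; see there for the weights
- tray: shallow open tray of light wood with a grey lining, fixed to the desk, 100 mm (its x) by 210 mm (its y) outside, walls 5 mm thick, rim 18 mm high, floor 5 mm thick: inside 90 by 200 mm, room for two tins side by side along its y, e.g. at y = +50 and -50 mm. Origin at the centre of its underside on the desk
- ink_bottle: square dark blue ink bottle with a black cap, 54x54x64 mm, origin at the centre of its underside; leave alone
- stamp: hand stamp with a red knob on a wooden block, 24x48x69 mm, origin at the centre of its underside; leave alone
Mind the look-alikes: they are no part of the job. Leave any pink or red look-alike of the tin_c alone. Leave any pink look-alike of the tin_a alone.

How it is judged:
By the outcome, as a careful person would: the job done as asked, in the order asked, and still so for the second after the job is handed in, while the arm keeps its last pose, push and grip.
It also fails if it takes over 72 s, if anything falls off the work surface, if the arm or the gripper's body presses on something with over 40 N, if the wrist force passes 120 N, or if a joint passes its speed limit or range.

## Working session

There is one attempt and no reset: what is moved stays moved. The work goes in short steps, Python scripts to look and compute and a tool call to move; the robot and the scene stay as the last step left them, time stands still between calls to the robot, and variables do not carry over. Pictures are saved under pics/ and viewed, at most 10 in all, crops included, and the job is handed in when it is done.

Besides the shell and the picture viewer there is one more tool, called after "Emit:" by a JSON object that holds its "op" and its "data". send_rows: Moves the arm, as the interface text tells. Its arguments: {"type":"object","properties":{"plan":{"type":"array"},"squeeze":{"type":"number"}},"required":["plan"]}

```bash
mkdir -p pics; cat > h.py <<'E'
from bench import bot, optics
import numpy as np, cv2
def cam(n):
    return optics.get_image(n)
def pts(d,mask):
    f=d["img"].shape[0]/2/np.tan(np.radians(d["vertical_fov"])/2)
    v,u=np.nonzero(mask&(d["range_z"]>0)); z=d["range_z"][v,u]
    c=np.stack([(u-d["cx"])/f*z,(v-d["cy"])/f*z,z],1)
    return (c-d["t"])@d["R"]
def save(n,img): cv2.imwrite("pics/"+n,np.ascontiguousarray(img[...,::-1]))
E
python3 - <<'E'
from h import *
ims=[]
for n in ["scene","side"]:
    d=cam(n); save(n+"0.png",d["img"])
    for t in ["tin_a","tray","ink_bottle","stamp"]:
        for s in optics.silhouettes(n,t):
            if s["score"]<.25: continue
            p=pts(d,s["pixels"]); 
            if len(p)<20: continue
            top=p[p[:,2]>np.percentile(p[:,2],95)-.006]
            print(n,t,round(s["score"],2),np.round(s["xy"]),"med",np.round(np.median(p,0),3),"topmid",np.round((top.max(0)+top.min(0))/2,3),"min",np.round(np.percentile(p,2,0),3),"max",np.round(np.percentile(p,98,0),3),"rgb",np.median(d["img"][s["pixels"]],0))
s=bot.read_state();print(s)
E
```

```text
scene tin_a 0.97 [318. 221.] med [ 0.321 -0.088  0.045] topmid [ 0.338 -0.08   0.067] min [ 0.311 -0.105  0.   ] max [ 0.364 -0.056  0.07 ] rgb [222. 121. 139.]
scene tin_a 0.83 [309. 197.] med [0.406 0.003 0.053] topmid [0.425 0.007 0.068] min [ 0.396 -0.019  0.004] max [0.446 0.03  0.07 ] rgb [179. 144.  93.]
scene tin_a 0.73 [169. 208.] med [0.138 0.309 0.031] topmid [-0.062  0.033  0.205] min [-0.062  0.032 -0.   ] max [0.145 0.332 0.211] rgb [219. 120. 137.]
scene tin_a 0.72 [270. 199.] med [0.348 0.093 0.045] topmid [0.364 0.103 0.068] min [0.336 0.076 0.002] max [0.39 0.13 0.07] rgb [186.  40.  38.]
scene tin_a 0.51 [267. 180.] med [0.428 0.176 0.06 ] topmid [0.438 0.181 0.068] min [0.413 0.154 0.008] max [0.464 0.204 0.07 ] rgb [176. 135.  75.]
scene tray 0.61 [394. 239.] med [ 0.429 -0.261  0.006] topmid [ 0.427 -0.252  0.016] min [ 0.364 -0.357 -0.   ] max [ 0.487 -0.148  0.018] rgb [184.  167.  161.5]
scene stamp 0.61 [377. 268.] med [ 0.258 -0.291  0.013] topmid [ 0.261 -0.292  0.063] min [ 0.251 -0.313 -0.002] max [ 0.333 -0.256  0.065] rgb [133. 103.  78.]
side tin_a 0.
[... 1210 characters left out ...]
, 'q': array([-1.26899347e+00,  4.23132974e-01,  1.62996014e+00,  1.97999780e-05,
        1.08862982e+00, -1.89951516e-02]), 'qd': array([-8.51126170e-04, -3.27843177e-04, -7.80865610e-04,  1.41875508e-05,
        1.32593718e-04, -1.41395258e-04]), 'tau': array([-1.18764834e-03, -5.56896150e+01, -2.81903976e+01, -3.72780403e-05,
        1.76789268e-03,  4.51318556e-06]), 'eef_pos': array([ 0.19709091, -0.59304374,  0.23127478]), 'tcp_rot': array([-6.57289277e-05,  9.87164367e-01,  1.59707571e-01, -4.97329138e-07]), 'ft_force': array([-0.81336743, -1.32137898,  0.29985606]), 'wrist_torque': array([-0.02080349,  0.0366042 , -0.00246078]), 'gripper_force': 0.0, 'finger_gap': 0.9996576194286471}
```

View pics/scene0.png

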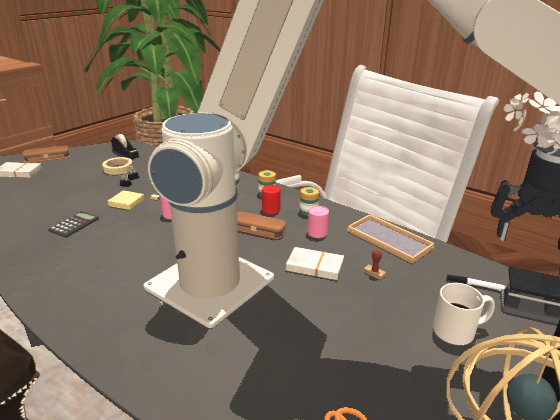

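View pics/side0.png

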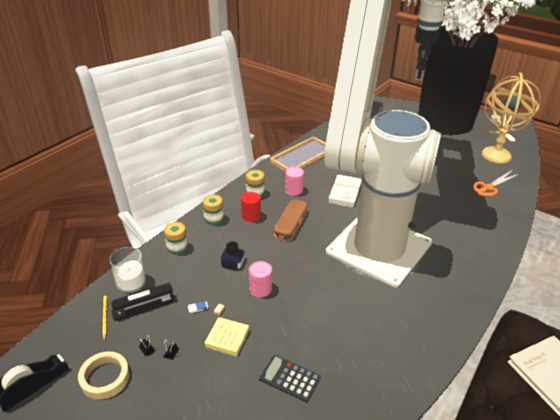

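The side view shows three green tins at about (176,236), (213,209) and (255,184). The look-alikes are pink at (294,181) and (260,279), and red at (251,207). The ink bottle is at (232,255), the stamp at scene (376,265) and the tray at scene (391,239). I choose the three green-and-paper tins with brass lids, and will check them in one crop and get the tray's yaw.

```bash
python3 - <<'E'
from h import *
d=cam("side"); save("crop.png",cv2.resize(d["img"][150:290,150:320],None,fx=4,fy=4,interpolation=cv2.INTER_CUBIC))
for n in ["side","scene"]:
    d=cam(n)
    for s in optics.silhouettes(n,"tray")[:1]:
        p=pts(d,s["pixels"]); p=p[(p[:,2]>.013)&(p[:,2]<.024)]
        r=cv2.minAreaRect((p[:,:2]*1000).astype(np.float32)); print(n,r,len(p))
    print([ (o["score"],o["xy"]) for o in optics.spot_point(n,"tray")])
E
```

```text
side ((427.2853088378906, -248.4907989501953), (214.58294677734375, 105.94515991210938), 81.43290710449219) 205
[(0.58, [301.8, 156.1])]
scene ((426.75225830078125, -251.2876739501953), (213.3273468017578, 105.50662994384766), 79.26753234863281) 365
[]
```

View pics/crop.png

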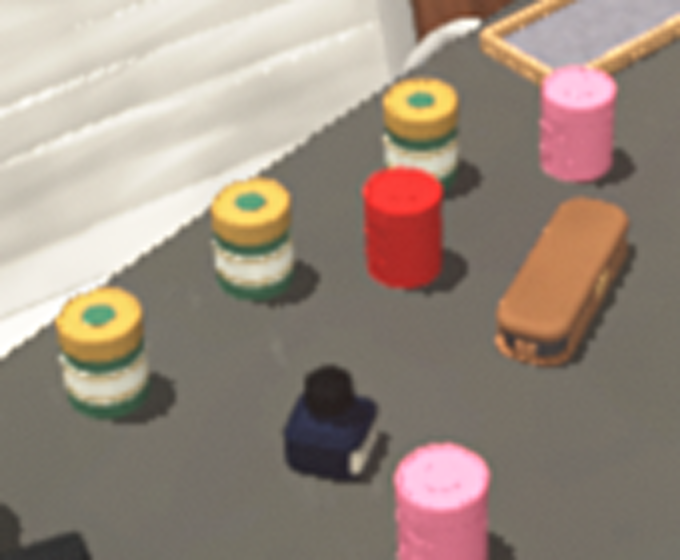

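The crop shows three green, paper-banded tins with brass lids at crop (100,350), (252,238) and (420,130); these are the real ones. The red tin at (402,225) and the pink ones are left alone. I start with the tin at (0.425, 0.010).

Emit:
{"op": "send_rows", "data": {"plan": [[[0,0,0,22.8,60.3,-5,1],[0,0,0,22.8,60.3,-5,1],[0,0,0,22.8,60.3,-5,1],[0,0,0,22.8,60.3,-5,1],[0,0,0,22.8,60.3,-5,1],[0,0,0,22.8,60.3,-5,1],[0,0,0,22.8,60.3,-5,1],[0,0,0,22.8,60.3,-5,1]]], "squeeze": 40}}

```text
time: 1.52
eef_pos: [0.3149, -0.2806, 0.2057]
tcp_rot: [0.0, 0.987, 0.159, 0.0]
ft_force: [1.0, -0.4, 0.8]
finger_gap: 1.002
gripper_force: 0.0
```

Emit:
{"op": "send_rows", "data": {"plan": [[[0,0,0,11.0,29.1,-2.5,1],[0,0,0,11.0,29.1,-2.5,1],[0,0,0,11.0,29.1,-2.5,1],[0,0,0,11.0,29.1,-2.5,1],[0,0,0,11.0,29.1,-2.5,1],[0,0,0,11.0,29.1,-2.5,1],[0,0,0,11.0,29.1,-2.5,1],[0,0,0,11.0,29.1,-2.5,1]]]}}

```text
time: 2.18
eef_pos: [0.426, 0.0122, 0.1807]
tcp_rot: [-0.0, 0.987, 0.161, 0.001]
ft_force: [1.1, -0.7, -0.2]
finger_gap: 0.999
gripper_force: 0.0
```

```bash
cat >> h.py <<'E'
def tins(n="wrist"):
    d=cam(n); out=[]
    for s in optics.silhouettes(n,"tin_a"):
        if s["score"]<.3: continue
        p=pts(d,s["pixels"])
        if len(p)<50: continue
        zt=np.percentile(p[:,2],97); t=p[(p[:,2]>zt-.005)&(p[:,2]<zt+.005)]
        (x,y),r=cv2.minEnclosingCircle((t[:,:2]*1000).astype(np.float32))
        print(n,round(s["score"],2),np.round(s["xy"]),"top centre",round(x),round(y),"r",round(r),"z",round(zt,3),"rgb",np.median(d["img"][s["pixels"]],0))
    return d
E
python3 - <<'E'
from h import *
d=tins(); save("w1.png",d["img"]); print(bot.read_state()["eef_pos"])
E
```

```text
wrist 0.92 [172. 224.] top centre 367 106 r 28 z 0.071 rgb [228.  44.  40.]
wrist 0.92 [336. 302.] top centre 342 -76 r 28 z 0.07 rgb [164.  87. 101.]
wrist 0.8 [286. 200.] top centre 427 10 r 28 z 0.071 rgb [218. 164.  78.]
wrist 0.59 [ 97. 123.] top centre 444 183 r 28 z 0.071 rgb [160.5 133.   76. ]
[0.42587003 0.01145786 0.18059564]
```

View pics/w1.png

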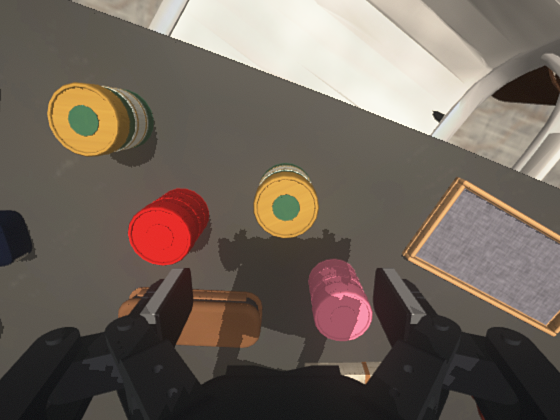

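The wrist view shows the target tin's brass lid at (286,206), the red tin at (168,228), the pink one at (340,300), the next green tin at (85,120) and the tray at right. The tin is centred between the fingers, so I descend, grip and lift.

Emit:
{"op": "send_rows", "data": {"plan": [[[0,0,0,0.1,-0.1,-4,1],[0,0,0,0.1,-0.1,-8,1],[0,0,0,0.1,-0.1,-11.5,1],[0,0,0,0.1,-0.1,-14,1],[0,0,0,0.1,-0.1,-15.5,1],[0,0,0,0.1,-0.1,-15.5,-1],[0,0,0,0.1,-0.1,-15.5,-1],[0,0,0,0.1,-0.1,-15.5,-1]]], "squeeze": 40}}

```text
time: 2.95
eef_pos: [0.426, 0.0074, 0.0264]
tcp_rot: [0.0, 0.987, 0.159, 0.0]
ft_force: [0.1, 0.7, -4.0]
finger_gap: 0.644
gripper_force: 42.8
```

Emit:
{"op": "send_rows", "data": {"plan": [[[0,0,0,0,0,0,-1],[0,0,0,0,0,0,-1],[0,0,0,0,0,0,-1],[0,0,0,0,0,0,-1]]]}}

```text
time: 3.28
eef_pos: [0.4263, 0.0077, 0.0263]
tcp_rot: [0.0, 0.987, 0.16, 0.001]
ft_force: [-0.7, -0.6, 4.7]
finger_gap: 0.649
gripper_force: 43.1
```

Emit:
{"op": "send_rows", "data": {"plan": [[[0,0,0,0,0,1.5,-1],[0,0,0,0,0,4,-1],[0,0,0,0,0,7,-1],[0,0,0,0,0,9.5,-1],[0,0,0,0,0,10,-1],[0,0,0,0,0,10,-1],[0,0,0,0,0,10,-1],[0,0,0,0,0,10,-1]]]}}

```text
time: 3.95
eef_pos: [0.4246, 0.0078, 0.1244]
tcp_rot: [-0.0, 0.987, 0.16, -0.001]
ft_force: [0.9, -0.3, -3.4]
finger_gap: 0.648
gripper_force: 43.9
```

```bash
cat > weigh.py <<'E'
from h import *
F=[];T=[]
for i in range(6):
    cam("wrist"); s=bot.read_state(); F.append(s["ft_force"]); T.append(s["tau"][1:3])
print(np.round(np.mean(F,0),2),np.round(np.std(F,0),2),np.mean(T,0),s["eef_pos"],s["finger_gap"],s["gripper_force"])
E
python3 weigh.py
```

```text
[-0.03  0.25 -2.91] [0.7  0.39 0.24] [-40.28871059 -18.74621391] [0.42523439 0.00776637 0.12485809] 0.6467707181268109 43.87547850608826
```

About 0.30 kg, so this one is light. It goes to the far slot of the tray.

Emit:
{"op": "send_rows", "data": {"plan": [[[0,0,0,-0.1,-3,0,-1],[0,0,0,-0.2,-7,0,-1],[0,0,0,-0.3,-11,0,-1],[0,0,0,-0.4,-15,0,-1],[0,0,0,-0.5,-19,0,-1],[0,0,0,-0.6,-23,0,-1],[0,0,0,-0.7,-27,0,-1],[0,0,0,-0.7,-29.5,0,-1]]]}}

```text
time: 4.92
eef_pos: [0.4185, -0.2909, 0.1254]
tcp_rot: [0.001, 0.987, 0.159, 0.0]
ft_force: [0.8, 0.0, -2.2]
finger_gap: 0.647
gripper_force: 44.3
```

Emit:
{"op": "send_rows", "data": {"plan": [[[0,0,0,0,-1.2,-1,-1],[0,0,0,0,-1.2,-3.5,-1],[0,0,0,0,-1.2,-6,-1],[0,0,0,0,-1.2,-7.5,-1],[0,0,0,0,-1.2,-8.5,-1],[0,0,0,0,-1.2,-9,-1],[0,0,0,0,-1.2,-9.2,-1],[0,0,0,0,-1.2,-9.2,-1]]]}}

```text
time: 5.58
eef_pos: [0.4189, -0.2993, 0.0336]
tcp_rot: [0.0, 0.987, 0.16, 0.0]
ft_force: [0.5, 0.7, -3.0]
finger_gap: 0.646
gripper_force: 44.2
```

```bash
python3 - <<'E'
from h import *
d=cam("wrist"); save("w2.png",d["img"]); s=bot.read_state(); print(s["eef_pos"],s["ft_force"])
E
```

```text
[ 0.41912299 -0.29944375  0.03403442] [-1.06902977 -0.70387071 -1.50981174]
```

View pics/w2.png

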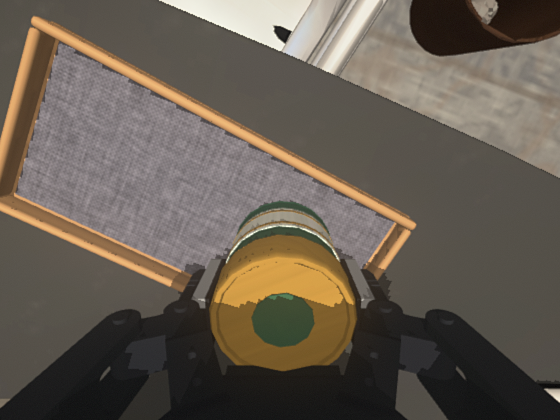

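The tin hangs at (283,310), inside the tray near its right end, clear of the rims and about 2–3 mm above the floor. I lower the rest, open and rise.

Emit:
{"op": "send_rows", "data": {"plan": [[[0,0,0,0,0,-0.1,-1],[0,0,0,0,0,-0.2,-1],[0,0,0,0,0,-0.2,-1]]]}}

```text
time: 5.88
eef_pos: [0.419, -0.2994, 0.0321]
tcp_rot: [0.0, 0.987, 0.16, 0.0]
ft_force: [-0.1, 0.1, -3.5]
finger_gap: 0.646
gripper_force: 44.2
```

Emit:
{"op": "send_rows", "data": {"plan": [[[0,0,0,0,0,0,0.9],[0,0,0,0,0,0,0.9],[0,0,0,0,0,0,0.9],[0,0,0,0,0,0,0.9],[0,0,0,0,0,0,0.9]]]}}

```text
time: 6.3
eef_pos: [0.4188, -0.2994, 0.0317]
tcp_rot: [0.0, 0.987, 0.16, 0.0]
ft_force: [-0.8, 0.3, -0.1]
finger_gap: 0.953
gripper_force: 0.0
```

Emit:
{"op": "send_rows", "data": {"plan": [[[0,0,0,0,0,2,0.9],[0,0,0,0,0,5,1],[0,0,0,0,0,8,1],[0,0,0,0,0,11,1],[0,0,0,0,0,14,1],[0,0,0,0,0,15,1]]]}}

```text
time: 6.8
eef_pos: [0.4203, -0.3004, 0.1857]
tcp_rot: [0.002, 0.987, 0.16, 0.002]
ft_force: [1.2, -0.9, 0.4]
finger_gap: 0.999
gripper_force: 0.0
```

```bash
python3 - <<'E'
from h import *
d=tins(); print(bot.read_state()["eef_pos"])
E
```

```text
wrist 0.86 [278. 198.] top centre 421 -299 r 28 z 0.076 rgb [225. 171.  83.]
wrist 0.79 [ 36. 200.] top centre 341 -78 r 29 z 0.07 rgb [163.  87. 101.]
[ 0.41979278 -0.30010426  0.18364391]
```

The first tin stands in the tray. Next is the tin at (0.443, 0.183).

Emit:
{"op": "send_rows", "data": {"plan": [[[0,0,0,1.2,30,0,1],[0,0,0,1.2,30,0,1],[0,0,0,1.2,30,0,1],[0,0,0,1.2,30,0,1],[0,0,0,1.2,30,0,1],[0,0,0,1.2,30,0,1],[0,0,0,1.2,30,0,1],[0,0,0,1.2,30,0,1]]]}}

```text
time: 7.57
eef_pos: [0.4291, 0.0052, 0.1799]
tcp_rot: [-0.001, 0.987, 0.162, -0.001]
ft_force: [-0.5, -0.4, 0.4]
finger_gap: 0.997
gripper_force: 0.0
```

Emit:
{"op": "send_rows", "data": {"plan": [[[0,0,0,1.1,18.3,0,1],[0,0,0,1.1,18.3,0,1],[0,0,0,1.1,18.3,0,1],[0,0,0,1.1,18.3,0,1],[0,0,0,1.1,18.3,0,1],[0,0,0,1.1,18.3,0,1],[0,0,0,1.1,18.3,0,1]]]}}

```text
time: 8.15
eef_pos: [0.4406, 0.184, 0.1799]
tcp_rot: [0.0, 0.987, 0.161, -0.001]
ft_force: [-0.7, -1.0, -1.0]
finger_gap: 1.001
gripper_force: 0.0
```

```bash
python3 - <<'E'
from h import *
d=tins(); print(bot.read_state()["eef_pos"])
E
```

```text
wrist 0.92 [282. 199.] top centre 444 183 r 28 z 0.071 rgb [217. 163.  77.]
wrist 0.88 [331. 288.] top centre 367 107 r 28 z 0.07 rgb [131.  29.  25.]
wrist 0.87 [116. 148.] top centre 441 335 r 28 z 0.071 rgb [174. 140.  76.]
wrist 0.77 [467. 324.] top centre 366 -65 r 5 z 0.046 rgb [152.  81.  94.]
wrist 0.6 [ 99. 405.] top centre 166 306 r 22 z 0.07 rgb [246. 142. 167.]
[0.44078775 0.18266281 0.18036387]
```

Emit:
{"op": "send_rows", "data": {"plan": [[[0,0,0,0.3,0,-4,1],[0,0,0,0.3,0,-8,1],[0,0,0,0.3,0,-11.5,1],[0,0,0,0.3,0,-14,1],[0,0,0,0.3,0,-15.4,1],[0,0,0,0.3,0,-15.4,-1],[0,0,0,0.3,0,-15.4,-1],[0,0,0,0.3,0,-15.4,-1]]]}}

```text
time: 8.92
eef_pos: [0.4452, 0.1831, 0.0283]
tcp_rot: [-0.0, 0.987, 0.159, 0.0]
ft_force: [0.6, 0.6, -1.9]
finger_gap: 0.646
gripper_force: 42.6
```

Emit:
{"op": "send_rows", "data": {"plan": [[[0,0,0,0,0,0,-1],[0,0,0,0,0,0,-1],[0,0,0,0,0,0,-1],[0,0,0,0,0,0,-1]]]}}

```text
time: 9.25
eef_pos: [0.445, 0.1839, 0.0282]
tcp_rot: [-0.0, 0.987, 0.16, 0.001]
ft_force: [0.7, 0.1, -1.1]
finger_gap: 0.643
gripper_force: 42.5
```

Emit:
{"op": "send_rows", "data": {"plan": [[[0,0,0,0,0,1.5,-1],[0,0,0,0,0,4,-1],[0,0,0,0,0,7,-1],[0,0,0,0,0,9.5,-1],[0,0,0,0,0,10,-1],[0,0,0,0,0,10,-1],[0,0,0,0,0,10,-1],[0,0,0,0,0,10,-1]]]}}

```text
time: 9.92
eef_pos: [0.4436, 0.1834, 0.1263]
tcp_rot: [0.0, 0.987, 0.16, -0.001]
ft_force: [0.3, 0.3, -1.6]
finger_gap: 0.645
gripper_force: 43.1
```

```bash
python3 weigh.py
```

```text
[ 0.13 -0.11 -1.91] [0.36 0.39 0.23] [-45.47723591 -20.1040411 ] [0.44426771 0.18362337 0.12680649] 0.6435393184283035 43.12342822551727
```

About 0.2 kg, also light. It goes to the near slot at (0.436, -0.200).

Emit:
{"op": "send_rows", "data": {"plan": [[[0,0,0,-0.1,-3,0,-1],[0,0,0,-0.2,-7,0,-1],[0,0,0,-0.3,-11,0,-1],[0,0,0,-0.4,-15,0,-1],[0,0,0,-0.5,-19,0,-1],[0,0,0,-0.6,-23,0,-1],[0,0,0,-0.7,-27,0,-1],[0,0,0,-0.8,-31,0,-1]]]}}

```text
time: 10.88
eef_pos: [0.4361, -0.1282, 0.1274]
tcp_rot: [-0.0, 0.987, 0.16, -0.0]
ft_force: [1.8, -0.3, -2.0]
finger_gap: 0.647
gripper_force: 43.4
```

Emit:
{"op": "send_rows", "data": {"plan": [[[0,0,0,0,-4,0,-1],[0,0,0,0,-6.5,0,-1],[0,0,0,0,-7.4,0,-1],[0,0,0,0,-7.4,-2,-1],[0,0,0,0,-7.4,-5,-1],[0,0,0,0,-7.4,-7,-1],[0,0,0,0,-7.4,-8,-1],[0,0,0,0,-7.4,-8,-1]]]}}

```text
time: 11.55
eef_pos: [0.4351, -0.199, 0.0455]
tcp_rot: [-0.001, 0.987, 0.16, -0.002]
ft_force: [-0.6, 1.0, -1.6]
finger_gap: 0.647
gripper_force: 43.5
```

```bash
python3 - <<'E'
from h import *
d=cam("wrist"); save("w3.png",d["img"]); s=bot.read_state(); print(s["eef_pos"],s["ft_force"])
E
```

```text
[ 0.43599749 -0.19943864  0.04676559] [ 0.0888241  -0.53851427 -0.41180527]
```

View pics/w3.png

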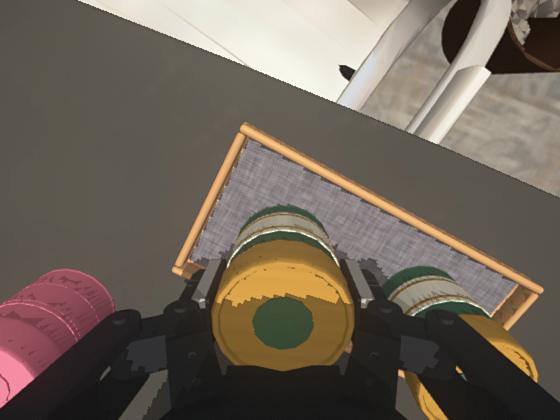

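The held tin at (283,310) is within the tray, and the first tin stands upright at right (455,330). There is room between them, so I lower, release with a small opening and rise.

Emit:
{"op": "send_rows", "data": {"plan": [[[0,0,0,0,0,-0.5,-1],[0,0,0,0,0,-1.0,-1],[0,0,0,0,0,-1.2,-1],[0,0,0,0,0,-1.3,-1],[0,0,0,0,0,-1.3,-1],[0,0,0,0,0,-1.3,-1]]]}}

```text
time: 12.1
eef_pos: [0.4368, -0.2003, 0.0348]
tcp_rot: [0.0, 0.987, 0.16, 0.0]
ft_force: [-0.8, -0.5, -2.3]
finger_gap: 0.646
gripper_force: 43.5
```

Emit:
{"op": "send_rows", "data": {"plan": [[[0,0,0,0,0,0,0.7],[0,0,0,0,0,0,0.7],[0,0,0,0,0,0,0.7],[0,0,0,0,0,0,0.7],[0,0,0,0,0,0,0.7]]]}}

```text
time: 12.52
eef_pos: [0.4367, -0.2003, 0.0347]
tcp_rot: [0.0, 0.987, 0.16, 0.0]
ft_force: [-0.4, -0.1, -0.6]
finger_gap: 0.852
gripper_force: 0.0
```

Emit:
{"op": "send_rows", "data": {"plan": [[[0,0,0,0,0,2,0.7],[0,0,0,0,0,5,0.7],[0,0,0,0,0,8,0.7],[0,0,0,0,0,11,1],[0,0,0,0,0,14,1],[0,0,0,0,0,15,1]]]}}

```text
time: 13.02
eef_pos: [0.4384, -0.2011, 0.1885]
tcp_rot: [0.002, 0.987, 0.16, 0.002]
ft_force: [0.8, -0.6, -0.6]
finger_gap: 1.0
gripper_force: 0.0
```

```bash
python3 - <<'E'
from h import *
d=tins(); print(bot.read_state()["eef_pos"])
E
```

```text
wrist 0.84 [  6. 165.] top centre 368 83 r 14 z 0.012 rgb [88. 22. 20.]
wrist 0.71 [279. 203.] top centre 436 -201 r 28 z 0.076 rgb [221. 166.  81.]
wrist 0.68 [130. 250.] top centre 342 -77 r 28 z 0.07 rgb [241. 135. 157.]
wrist 0.59 [368. 244.] top centre 422 -298 r 28 z 0.076 rgb [138. 127.  77.]
[ 0.43791536 -0.20087764  0.1865152 ]
```

Both stand in the tray. Now the third tin, near (0.440, 0.336).

Emit:
{"op": "send_rows", "data": {"plan": [[[0,0,0,0.2,32,0,1],[0,0,0,0.2,32,0,1],[0,0,0,0.2,32,0,1],[0,0,0,0.2,32,0,1],[0,0,0,0.2,32,0,1],[0,0,0,0.2,32,0,1],[0,0,0,0.2,32,0,1],[0,0,0,0.2,32,0,1]]]}}

```text
time: 13.78
eef_pos: [0.4372, 0.1225, 0.1828]
tcp_rot: [-0.0, 0.987, 0.16, -0.001]
ft_force: [0.4, -1.4, -0.2]
finger_gap: 1.002
gripper_force: 0.0
```

Emit:
{"op": "send_rows", "data": {"plan": [[[0,0,0,0,21.7,0,1],[0,0,0,0,21.7,0,1],[0,0,0,0,21.7,0,1],[0,0,0,0,21.7,0,1],[0,0,0,0,21.7,0,1],[0,0,0,0,21.7,0,1],[0,0,0,0,21.7,0,1],[0,0,0,0,21.7,0,1]]]}}

```text
time: 14.45
eef_pos: [0.4374, 0.3361, 0.1825]
tcp_rot: [0.001, 0.987, 0.16, -0.002]
ft_force: [-0.1, 0.1, 0.2]
finger_gap: 1.001
gripper_force: 0.0
```

```bash
python3 - <<'E'
from h import *
d=tins(); print(bot.read_state()["eef_pos"],bot.read_state()["q"])
E
```

```text
wrist 0.83 [550. 354.] top centre 472 270 r 2 z 0.254 rgb [120.  64.  75.]
wrist 0.68 [282. 200.] top centre 441 336 r 28 z 0.071 rgb [219. 164.  77.]
wrist 0.56 [463. 308.] top centre 384 115 r 20 z 0.07 rgb [129.  28.  26.]
wrist 0.4 [218. 373.] top centre 182 337 r 10 z 0.012 rgb [148.   79.   91.5]
[0.43791854 0.33499479 0.18327113] [ 6.31556615e-01  3.79832194e-01  1.82907987e+00 -2.90750033e-04
  9.35549642e-01  1.88257623e+00]
```

Emit:
{"op": "send_rows", "data": {"plan": [[[0,0,0,0.3,0,-4,1],[0,0,0,0.3,0,-8,1],[0,0,0,0.3,0,-11.5,1],[0,0,0,0.3,0,-14,1],[0,0,0,0.3,0,-15.6,1],[0,0,0,0.3,0,-15.6,-1],[0,0,0,0.3,0,-15.6,-1],[0,0,0,0.3,0,-15.6,-1]]], "squeeze": 60}}

```text
time: 15.22
eef_pos: [0.4424, 0.3363, 0.0297]
tcp_rot: [-0.0, 0.987, 0.159, 0.0]
ft_force: [0.6, -0.2, -7.0]
finger_gap: 0.639
gripper_force: 64.4
```

Emit:
{"op": "send_rows", "data": {"plan": [[[0,0,0,0,0,0,-1],[0,0,0,0,0,0,-1],[0,0,0,0,0,0,-1],[0,0,0,0,0,0,-1]]]}}

```text
time: 15.55
eef_pos: [0.442, 0.3367, 0.0295]
tcp_rot: [-0.0, 0.987, 0.16, 0.0]
ft_force: [-0.3, -3.2, 4.2]
finger_gap: 0.643
gripper_force: 64.4
```

Emit:
{"op": "send_rows", "data": {"plan": [[[0,0,0,0,0,1,-1],[0,0,0,0,0,3,-1],[0,0,0,0,0,6,-1],[0,0,0,0,0,9,-1],[0,0,0,0,0,12,-1],[0,0,0,0,0,15,-1],[0,0,0,0,0,17,-1],[0,0,0,0,0,18,-1]]]}}

```text
time: 16.22
eef_pos: [0.4423, 0.3376, 0.212]
tcp_rot: [-0.001, 0.987, 0.16, 0.002]
ft_force: [0.6, 0.1, -6.5]
finger_gap: 0.643
gripper_force: 65.3
```

Emit:
{"op": "send_rows", "data": {"plan": [[[0,0,0,0,0,0,-1],[0,0,0,0,0,0,-1],[0,0,0,0,0,0,-1],[0,0,0,0,0,0,-1],[0,0,0,0,0,0,-1],[0,0,0,0,0,0,-1]]]}}

```text
time: 16.72
eef_pos: [0.4412, 0.3364, 0.2074]
tcp_rot: [0.0, 0.987, 0.16, -0.001]
ft_force: [-0.2, 0.5, -6.5]
finger_gap: 0.641
gripper_force: 65.3
```

```bash
python3 weigh.py; python3 - <<'E'
from h import *
d=tins("side"); save("s9.png",d["img"])
E
```

```text
[-0.   -0.03 -6.81] [0.68 0.39 0.41] [-52.46267378 -28.20335239] [0.44165269 0.33677502 0.20845237] 0.6440273633131842 65.26826620101929
side 0.97 [171. 186.] top centre 433 336 r 27 z 0.25 rgb [170. 136.  81.]
side 0.87 [248. 208.] top centre 365 109 r 28 z 0.072 rgb [190.  47.  44.]
side 0.82 [263. 280.] top centre 164 319 r 30 z 0.071 rgb [231. 128. 151.]
side 0.66 [292. 153.] top centre 436 -197 r 30 z 0.077 rgb [189.5 174.  109.5]
side 0.64 [294. 181.] top centre 338 -74 r 32 z 0.071 rgb [227. 126. 148.]
side 0.62 [311. 141.] top centre 419 -295 r 31 z 0.077 rgb [196.  179.  107.5]
```

View pics/s9.png

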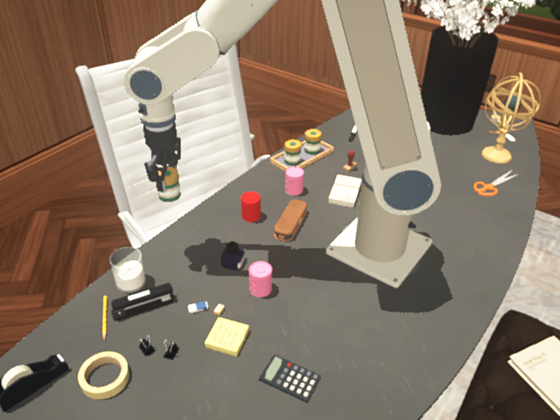

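The picture shows both light tins upright in the tray at (292,153) and (313,140). The heavy one (6.8 N, about 0.69 kg) is held upright at (170,186), with its underside about 18 cm up. The bottle at (232,255) and the stamp at (351,158) have not moved.

```bash
python3 -c "
from bench import bot
print(bot.finish_job())"
```

```text
the job is handed in; nothing more can be done
None
```

The two lighter tins (about 0.30 and 0.20 kg) stand upright in the tray, the full one (about 0.69 kg) is held upright and still about 18 cm above the desk, the ink bottle and stamp were left alone, and the job is handed in at about 17 s; no verdict was returned.

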